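Reset the rover's controller under its push-latch hatch

ROBOT

A 6-joint arm with a two-finger parallel gripper is mounted at the origin on the work surface. World frame = base frame: x ahead of the robot, y to its left, z up, the work surface at z = 0. Lengths are in mm, angles in degrees, forces in N, time in s.
With the tool pointing down it reaches from about 325 to 775 mm from the base axis. Payload 9.3 kg.
Tool frame: the origin (TCP) lies at the centre of the arm's flange, where the gripper is bolted on; the fingertips stand 173 mm ahead of it and the grasp point (between the pads) lies 155 mm ahead of it; z points along the fingers, y is the line along which they close (so a half turn about z gives the same grasp; the last joint's range is limited). The gripper opens to 85 mm and grips with 20 to 120 N. Pads are 22 mm wide; open, the fingers measure 114 mm over their backs; the gripper's body (76 mm by 85 mm) begins 54 mm behind the grasp point. The pads swing forward as they close: fully open they stand 13 mm farther back than shut.
Start: joints at [-81.394, 14.817, 1.232, 76.415, 0, 81.257], TCP at [164, -524.977, 404.679] pointing down, gripper open.
Joint ranges: [-174.27, 174.27], [-52.1, 104.24], [-59.71, 78.15], [-110.17, 111.67], [-87.03, 83.33], [-180, 180]. Speed limits (degrees/s): [127.2, 127.2, 159.86, 180, 180, 180].

INTERFACE

Orientations are given as [roll, pitch, yaw] about the fixed x, y, z axes, in that order (R = Rz(yaw) Ry(pitch) Rx(roll)).
In Python, from rig import arm gives the robot as it stands. Calls block until the motion is done:
- arm.move_to(position, orientation): joint-space move of the TCP to a pose.
- arm.move_straight(position, max_speed=150, rot=None, stop_force=None): straight line of the TCP; rot=None keeps the orientation; max_speed is the mean speed in mm/s. With stop_force (N) it stops when the force on the tool has changed by that much, and returns True; else False.
- arm.movej(angles): joint-space move.
- arm.command_gripper(opening, squeeze=None): opening from 0.0 (shut) to 1.0 (fully open); squeeze is the grip in N (None keeps the last); returns when the fingers have stopped.
- arm.dwell(seconds).
- arm.solve_ik(position, orientation): joint angles nearest the present ones, or None.
- arm.read_state(): the state.
- arm.camera(name): name is "scene" or "top" or "wrist"; returns a dict with "color" (420x560x3 uint8, blue, green, red), "intrinsics" (3x3 intrinsics, pixels), "R" (3x3) and "t" (3): a world point X has camera coordinates R X + t. Camera axes: x right, y down, z forward; pixel columns grow to the right and rows downward; lengths in mm; the calibration is good to about 2 mm. The wrist camera is an equidistant fisheye: a pixel r from the principal point sees the ray r / f radians off the axis. A picture is of the moment at which its call begins. There is no depth.
A pose or a line that the arm cannot do raises arm.MotionError and nothing moves.
- arm.finish_job(): hands the job in; it is judged then, once.
Trained networks look in a picture, given as the dict that the camera call returned (one of the last four; its "shot" number tells which), for a name from the list of things; names that differ only in an ending like _2 or _b are one class to them, and where a whole thing is asked for, a point or a joint stands for the part that bears it (a point fixed in the world has none). Each returns a list of dicts, best first, with "confidence" (0 to 1); they miss things now and then, are a little off and sometimes report something else, mostly with a low value. They report only what shows in the picture. A call takes as long as a camera call.
- arm.trace(picture, target): "pixels" (420x560 bool, what is visible of it) and "box" ([centre column, centre row, width, height] in pixels, round what is visible of it).
- arm.landmark_of(picture, target): "xy" ([column, row] in pixels: a listed point, or the origin of a listed thing).
The state is a dict: "clock": time; "joint_pos": joint angles; "dq": joint speeds; "joint_torque": joint torques, N m; "tcp_pos": TCP position; "tool_rot": TCP orientation; "force": force on the tool from outside, world axes, zero at the start; "ft_torque": the same for the moment, N m; "gripper_width": opening from 0.0 (shut) to 1.0 (fully open); "grasp_force": force on a finger pad.
Only numpy, scipy, OpenCV 4.12 (cv2) and the standard library are available. Lean on these libraries where they do the work, as an engineer would, in place of code of your own. Each camera call takes 0.05 s, during which the arm holds its last target. There are 200 camera calls.

TASK

Reset the test rover's controller: press the closed push-latch hatch on its deck so that it springs open, press the round reset button in the bay underneath fully down and let it come back up, then push the hatch down again from its outer face and press it home until it latches and stays shut by itself. Only push with the fingertips or the outside of the fingers: do not pinch the hatch or push against its inner face, and leave the loose things on the bench and on the deck where they are.

Things in the scene. Friction and masses are not known exactly. Their poses are not given: they have to be found in the camera images.
- rover: Four-wheeled rover, black deck on a red chassis, on a fixed stand: it cannot move. 280 mm long (x), 260 mm wide (y). Origin on the table under its middle; x to its tail, y to its left, z up. The deck (222 x 140 mm) has its flat top at z = 150 mm, the tyres reach 142 mm. The bay opening, under the hatch, is centred at x = y = 0, 72 mm (x) by 106 mm (y); its floor is at z = 106 mm.
- hatch_hinge (a point): Middle of the hatch's hinge line (along the rover's y, at the tail edge of the hatch), level with the shut hatch's outer face: x = 34 mm, y = 0, z = 151.5 mm in the rover's frame; does not turn with the hatch. The turning axis lies 4.5 mm below it. The spring needs about 4.5 N at hatch_press near shut, 2 N near open; no force is needed to keep the hatch open or latched.
- hatch_press (a point): Point to press, on the hatch's outer face: middle of its width, 45 mm from the hinge line, 22 mm from the free edge; moves with the hatch (z axis = outward normal). The hatch is a bare aluminium plate with a dark rubber strip near its free edge (rover's -x side), 67 mm from hinge to edge, 100 mm wide, 4 mm thick, with a 2 mm grey lining inside. Shut, it stands 1.5 mm above the deck.
- hatch (a joint): Hatch angle, rad: 0 shut and latched, 1.25 fully open, -0.07 pressed in to its stop (3.2 mm below shut at hatch_press). Push-push latch: from shut, a press to the stop (past -0.05) and letting go frees it and a spring swings it up to 1.25 within about 1 s. From open, push it down to the stop as well, let go and it latches; let go sooner and it springs open. Another press opens it again.
- reset_top (a point): Centre of the top of the reset button, a grey round cap 22 mm across standing 8 mm out of a black 30 x 30 mm block in the bay. At x = -10 mm, y = 18 mm, z = 138 mm in the rover's frame when up, 12 mm below the deck's top. Other parts in the bay are lower than 117 mm.
- reset (a joint): Travel of the reset button, m: 0 up, 0.006 fully down. It springs back; about 4 N presses it fully down.
- wheel_mid (a point): Spare wheel lying flat on the table, 110 mm across, 46 mm high; this is its centre, 23 mm up. Leave alone.
- jar_mid (a point): Amber screw jar with a white lid standing on the table, 52 mm across, 65 mm high; this is its centre, half-way up. Leave alone.
- spacer_mid (a point): Small round brass spacer standing on the nose end of the rover's deck, 18 mm across, 20 mm high; this is its centre, 10 mm up. Leave alone.

How it is judged (in metres and radians):
On the way, in this order (a step that is already met when the one before it is completed fails the run):
1. the hatch has sprung open (beyond 1.1 rad) (value of joint hatch above 1.1 rad), for 0.1 s.
2. the reset button is pressed down (beyond 4.5 of 6 mm) while the hatch is open (value of joint reset above 0.0045 m and value of joint hatch above 0.7 rad), for 0.05 s.
At the end, for the whole second after the job is handed in: The hatch is latched shut (joint between -0.02 and 0.03 rad) with nothing holding it, the reset button is up again (less than 1.5 mm down), and the loose things are within 15 mm of where they were (value of joint hatch between -0.02 and 0.03 rad and value of joint reset below 0.0015 m and distance of each of wheel_mid, jar_mid, spacer_mid from where it was at the start of the episode below 0.015 m); the robot touches nothing.
It fails at once if the fingers pinch the hatch or push against its inner face (more than 2 N on the lining) (contact force between the fingers and hatch_c1 above 2 N).
It fails at once if the spare wheel is pushed or carried away (15 mm) (distance of wheel_mid from where it was at the start of the episode above 0.015 m).
It fails at once if the jar is pushed or carried away (15 mm) (distance of jar_mid from where it was at the start of the episode above 0.015 m).
It fails at once if the spacer is pushed or carried away (15 mm) (distance of spacer_mid from where it was at the start of the episode above 0.015 m).
It also fails if it takes over 58 s, if anything falls off the work surface, if the arm or the gripper's body presses on something with over 40 N, if the wrist force passes 120 N, or if a joint passes its speed limit or range.

## Working session

There is one attempt and no reset: what is moved stays moved. The work goes in short steps, each a Python script; the robot and the scene stay as the last script left them, time stands still between calls to the robot, and variables do not carry over. Pictures are saved under pics/ and viewed, at most 10 in all, crops included, and the job is handed in when it is done.

```bash
mkdir -p pics; ls
cat > h.py <<'E'
import numpy as np, cv2
from rig import arm
names=["rover","hatch_hinge","hatch_press","spacer_mid","jar_mid","wheel_mid"]
def ray(p,uv):
    K=p["intrinsics"];R=np.array(p["R"]);t=np.array(p["t"])
    x=(uv[0]-K[0][2])/K[0][0];y=(uv[1]-K[1][2])/K[1][1]
    if p.get("fish"):
        r=np.hypot(x,y);d=np.array([np.sin(r)*x/r,np.sin(r)*y/r,np.cos(r)])
    else: d=np.array([x,y,1.])
    return -R.T@t, R.T@(d/np.linalg.norm(d))
def cam(n):
    p=arm.camera(n)
    if n=="wrist": p["fish"]=True
    return p
def tri(rs):
    A=np.zeros((3,3));b=np.zeros(3)
    for c,d in rs:
        P=np.eye(3)-np.outer(d,d);A+=P;b+=P@c
    X=np.linalg.solve(A,b);return X,[round(float(np.linalg.norm((np.eye(3)-np.outer(d,d))@(X-c))),1) for c,d in rs]
def onz(r,z): c,d=r; return c+d*(z-c[2])/d[2]
E
python3 - <<'E'
from h import *
ps={n:cam(n) for n in("scene","top","wrist")}
for n,p in ps.items(): cv2.imwrite(f"pics/{n}0.png",p["color"])
for nm in names:
    rs=[]
    for n,p in ps.items():
        try:L=arm.landmark_of({k:v for k,v in p.items() if k!="fish"},nm)
        except Exception as e: print(n,nm,e);continue
        if L:
            print(nm,n,np.round(L[0]["xy"],1),round(L[0]["confidence"],2))
            if L[0]["confidence"]>.4: rs.append(ray(p,L[0]["xy"]))
    if len(rs)>1: X,e=tri(rs);print("  ",X.round(1),e)
print(arm.read_state())
cv2.imwrite("pics/all0.png",np.hstack([cv2.resize(ps[n]["color"],(400,300)) for n in("scene","top")]))
E
```

```text
pics
rover top [265.9 211.7] 0.82
hatch_hinge scene [317.5 206.7] 0.79
hatch_hinge top [255.9 199.3] 0.87
   [587.6 167.6 145.4] [0.9, 0.9]
hatch_press scene [305.6 193.6] 0.57
hatch_press top [260.2 216.2] 0.69
   [543.  150.3 141.5] [5.7, 5.7]
spacer_mid scene [309.3 164.2] 0.39
spacer_mid top [260.3 244.4] 0.38
jar_mid scene [393.  203.2] 0.69
jar_mid top [195.8 260.5] 0.69
   [427.7 352.3  18.8] [4.3, 4.3]
wheel_mid top [343.6 177.5] 0.65
{'clock': 1.05, 'joint_pos': array([-8.13925934e+01,  1.48182598e+01,  1.23040755e+00,  7.64133954e+01,
        8.24920179e-04,  8.12576268e+01]), 'dq': array([ 0.00680014, -0.09199124,  0.09225692, -0.07035808,  0.02342777,
        0.07095214]), 'joint_torque': array([ 4.17841638e-04, -5.55405843e+01,  3.44728446e+01,  1.76490565e-03,
       -1.04558198e-04, -2.96034663e-07]), 'tcp_pos': array([ 164.01925944, -524.98004068,  404.65383125]), 'tool_rot': array([-1.79998892e+02, -1.00496534e-03,  1.73497798e+01]), 'force': array([-0.19632044, -0.27683071,  0.1466362 ]), 'ft_torque': array([ 0.03680047,  0.01667513, -0.00734315]), 'grasp_force': 0.0, 'gripper_width': 0.9993229573990278}
```

View pics/scene0.png

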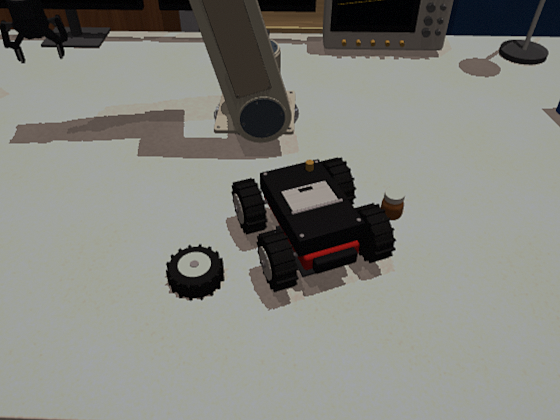

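View pics/top0.png

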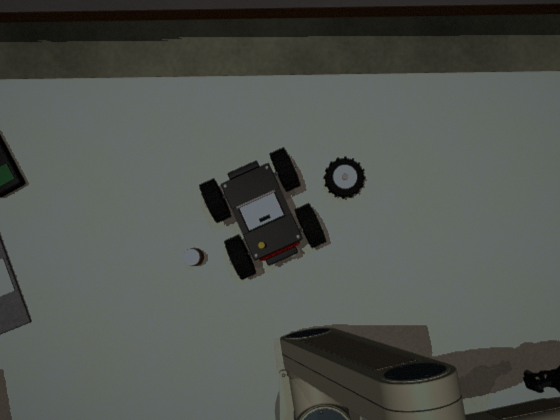

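The scene view shows the rover with its shut hatch around (310,195), the spacer at (309,165), the wheel at (195,270) and the jar at (393,205). In the top view the hatch is around (261,211) with its strip at (265,218), so the tail points up (+x), turned about 20°. I'll measure from closer with the wrist camera.

Run:
```python
from h import *
arm.command_gripper(0.0,20)
obs={}
for i,(x,y) in enumerate([(500,130),(560,190)]):
    arm.move_to([x,y,440],[180,0,20])
    p=cam("wrist"); q={k:v for k,v in p.items() if k!="fish"}
    cv2.imwrite(f"pics/w{i}.png",p["color"])
    for nm in names:
        L=arm.landmark_of(p,nm)
        if L:
            print(i,nm,np.round(L[0]["xy"],1),round(L[0]["confidence"],2))
            obs.setdefault(nm,[]).append(ray(p,L[0]["xy"]))
    M=arm.trace(p,"hatch")
    if M:
        m=M[0]["pixels"].astype(np.uint8);c=max(cv2.findContours(m,0,2)[0],key=cv2.contourArea)
        b=cv2.boxPoints(cv2.minAreaRect(c));print("hatch",M[0]["confidence"],b.round().tolist())
        print([onz(ray(p,u),151.5).round(1).tolist() for u in b])
for nm,rs in obs.items():
    print(nm,[onz(r,{"rover":0,"spacer_mid":160,"jar_mid":32,"wheel_mid":23}.get(nm,151.5)).round(1).tolist() for r in rs])
    if len(rs)>1: X,e=tri(rs);print("   tri",X.round(1),e)
print(arm.read_state()["clock"], p["intrinsics"], -np.array(p["R"]).T@p["t"],arm.read_state()["joint_pos"].round(1))
```

```text
0 rover [277.5 122.2] 0.71
0 hatch_hinge [273.5  86.8] 0.67
0 hatch_press [276.3 142.7] 0.82
0 spacer_mid [240.9 235.6] 0.89
0 jar_mid [102.2 163.4] 0.58
0 wheel_mid [468.7 119.7] 0.95
hatch 0.72 [[211.0, 95.0], [337.0, 88.0], [342.0, 168.0], [215.0, 176.0]]
[[566.9, 211.9, 151.5], [606.0, 120.4, 151.5], [546.7, 92.6, 151.5], [505.4, 187.9, 151.5]]
1 hatch_hinge [318.8 185.4] 0.58
1 hatch_press [320.5 231.8] 0.84
1 jar_mid [132.6 219.5] 0.65
1 wheel_mid [488.  178.1] 0.74
hatch 0.62 [[257.0, 190.0], [377.0, 183.0], [381.0, 254.0], [261.0, 261.0]]
[[566.0, 213.1, 151.5], [606.3, 121.1, 151.5], [547.2, 87.9, 151.5], [504.7, 188.8, 151.5]]
rover [[554.6, 152.5, 0.0]]
hatch_hinge [[589.0, 167.0, 151.5], [586.9, 166.6, 151.5]]
   tri [588.3 167.2 156.5] [0.6, 0.6]
hatch_press [[547.8, 149.8, 151.5], [549.2, 149.6, 151.5]]
   tri [548.  149.4 149.1] [0.6, 0.6]
spacer_mid [[465.9, 151.9, 160.0]]
jar_mid [[438.8, 353.9, 32.0], [437.5, 354.9, 32.0]]
   tri [438.6 354.1  32.9] [0.6, 0.6]
wheel_mid [[657.4, -78.1, 23.0], [659.5, -84.7, 23.0]]
   tri [657.1 -73.5  34.1] [2.6, 2.6]
5.6583 [[325.1922621    0.         279.83652636]
 [  0.         325.1922621  210.54006343]
 [  0.           0.           1.        ]] [639.02902065 219.44610358 408.5516378 ] [ 10.6  18.5  11.7  83.1   0.  170.6]
```

View pics/w0.png

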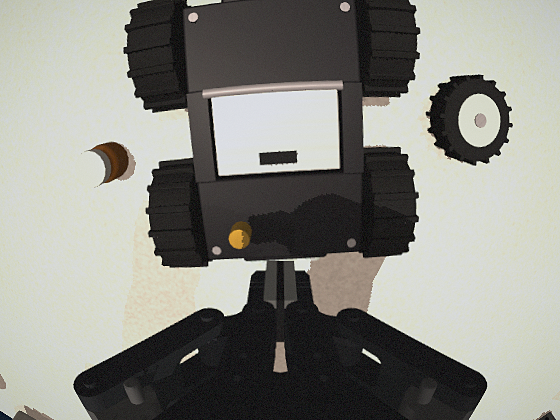

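The picture agrees with the networks: hatch corners near (211,95) to (342,168), strip at (278,158), spacer at (240,236). The hinge line measures 100 mm as given. I get rover yaw 23.5° and hinge (587.5, 167), with the spacer at rover (-84, +35). Next I press the hatch open.

```bash
cat >> h.py <<'E'
YAW=23.5;c_,s_=np.cos(np.radians(YAW)),np.sin(np.radians(YAW))
O=np.array([587.5,167.0])-34*np.array([c_,s_])
def w(x,y,z): return np.array([O[0]+c_*x-s_*y,O[1]+s_*x+c_*y,z])
def pose(x,y,z,th=0):
    "flange pose putting the fingertips at rover (x,y,z), tool tilted th towards the nose"
    t=np.radians(th); return w(x-173*np.sin(t),y,z+173*np.cos(t)).tolist(),[180,th,YAW-180]
def lin(x,y,z,th=0,v=150,f=None):
    p,o=pose(x,y,z,th); return arm.move_straight(p,max_speed=v,rot=o,stop_force=f)
def tip():
    s=arm.read_state(); return s["tcp_pos"].round(1),s["force"].round(1),round(s["clock"],2)
E
python3 - <<'E'
from h import *
for a in[(-11,0,250),(-13,17,250,22),(-13,17,130,22),(80,0,250),(60,0,190)]:
    q=arm.solve_ik(*pose(*a));print(a,None if q is None else np.round(q,0))
arm.move_to(*pose(-11,0,190)); print(tip())
print(lin(-11,0,160,v=100)); arm.dwell(.2); print(tip())
print(lin(-11,0,140,v=15,f=14), tip())
lin(-11,0,250,v=150); arm.dwell(.5)
p=cam("scene");cv2.imwrite("pics/s1.png",cv2.resize(p["color"][120:300,200:440],(720,540)));print(tip())
E
```

```text
(-11, 0, 250) [  7.  16.   6.  80.   0. -17.]
(-13, 17, 250, 22) [  5.   2. -16.  51.   7. -18.]
(-13, 17, 130, 22) [  5.   7. -29.  33.   7. -18.]
(80, 0, 250) [  9.  26.  20.  84.   0. -14.]
(60, 0, 190) [  9.  24.   9.  75.   0. -15.]
(array([546.3, 149.1, 363. ]), array([ 0.4,  0.7, -0.1]), 8.41)
False
(array([546.4, 149.1, 333.7]), array([ 0.6,  0. , -0.1]), 9.06)
True (array([545.9, 149. , 322.1]), array([-1.2,  0.4,  6.2]), 9.88)
(array([546.2, 149.1, 423. ]), array([-0.1,  1.9, -0.4]), 11.26)
```

View pics/s1.png

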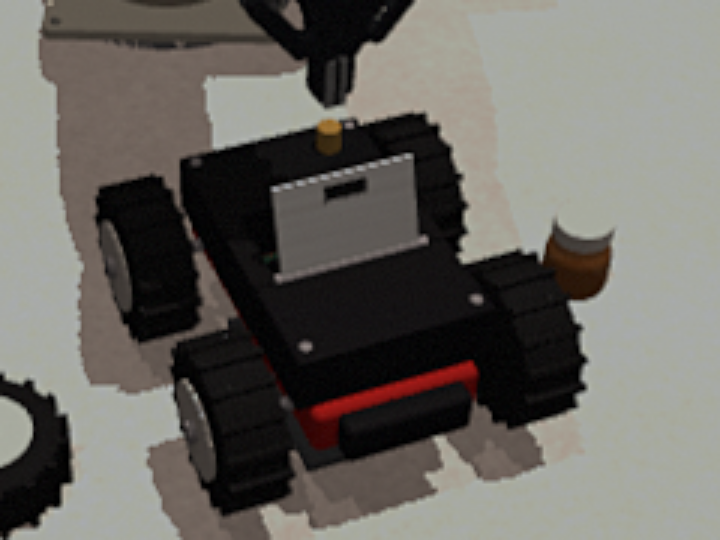

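The crop shows the hatch standing open (plate at about (345,215)) with the spacer untouched. The stop was at tip z = 149, which fits. Next I check the button position from here, with the tool tilted.

Run:
```python
from h import *
rs=[]
def look():
    p=cam("wrist")
    L=arm.landmark_of(p,"reset_top"); S=arm.landmark_of(p,"spacer_mid")
    for n,q,z in(("reset",L,138),("spacer",S,160)):
        if q:
            r=ray(p,q[0]["xy"]);X=onz(r,z);d=X[:2]-O
            print(n,round(q[0]["confidence"],2),np.round(q[0]["xy"]),"rover",(c_*d[0]+s_*d[1]).round(1),(-s_*d[0]+c_*d[1]).round(1))
            if n=="reset": rs.append(r)
    return p
look()
arm.move_to(*pose(-13,17,240,22)); p=look(); cv2.imwrite("pics/w2.png",p["color"])
if len(rs)>1: print(tri(rs))
print(tip())
```

```text
reset 0.89 [299. 210.] rover -7.7 16.4
spacer 0.98 [331. 121.] rover -82.9 36.8
reset 0.86 [280. 168.] rover -9.2 17.0
spacer 0.85 [313.  83.] rover -83.7 36.0
(array([544.21601578, 166.54705333, 132.85738346]), [0.1, 0.1])
(array([479.6, 138.1, 400.7]), array([ 0.4, -0.5, -0.1]), 12.12)
```

View pics/w2.png

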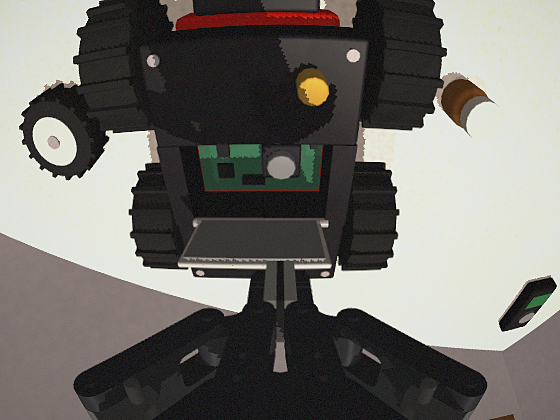

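The button shows at (280,168), at rover (-9, 17) as expected. The hatch edge and the spacer both clear the tilted tool, so I press.

Run:
```python
from h import *
lin(-9,17,240,24); arm.dwell(.2)
print(lin(-9,17,152,24,v=80,f=4),tip()); arm.dwell(.2)
print(lin(-9,17,131,24,v=12,f=9),tip())
arm.dwell(.2); p=cam("scene"); cv2.imwrite("pics/s2.png",cv2.resize(p["color"][120:300,200:440],(720,540)))
print(tip()); print((tip()[0]-pose(-9,17,0,24)[0]).round(1))
```

```text
False (array([476.9, 137.4, 310.5]), array([-0.3, -0.3, -0.3]), 13.82)
True (array([476.7, 137.4, 293.3]), array([-4.5, -1.9,  7.3]), 15.32)
(array([476.7, 137.4, 293.3]), array([-3.2, -0.9,  7. ]), 15.57)
[-1.000e-01  0.000e+00  1.353e+02]
```

View pics/s2.png

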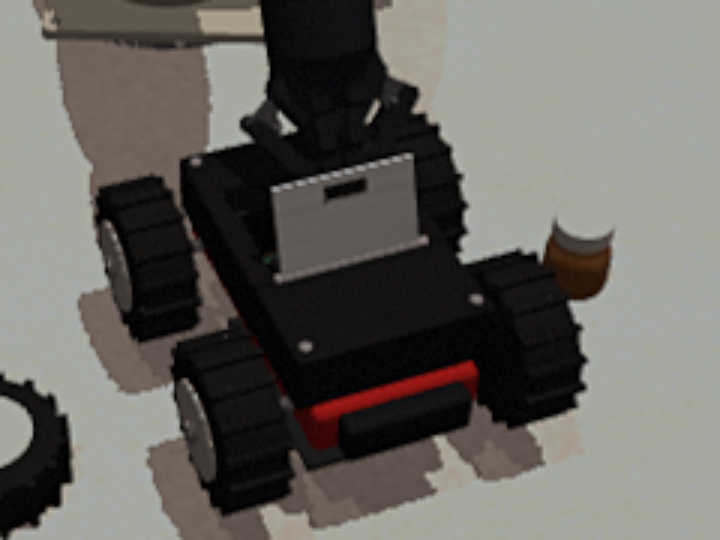

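The button is fully down: the lower edge of the tip is at about 131 mm with 7.7 N along the tool axis, and the hatch is still open. I back out, go round over the hatch to the tail side and push it shut along its arc.

Run:
```python
from h import *
lin(-9,17,250,24); 
lin(-9,0,270,0); lin(75,0,265,0); lin(75,0,192,0); arm.dwell(.2); print(tip())
n=10
for i,a in enumerate(np.linspace(1.3,0.06,n)):
    d=45+9*i/(n-1)
    x=34-d*np.cos(a)+4.5*np.sin(a)+11; z=147+d*np.sin(a)+4.5*np.cos(a)
    r=lin(x,0,z,v=60,f=25); print(round(a,2),r,tip()[1])
    if r: break
else:
    arm.dwell(.1); print(lin(-10,0,140,v=12,f=10),tip())
    arm.dwell(.2); print(tip())
    lin(-10,0,260,v=120); arm.dwell(.5)
p=cam("scene"); cv2.imwrite("pics/s3.png",cv2.resize(p["color"][120:300,200:440],(720,540)));print(tip())
```

```text
(array([625.2, 183.3, 366.3]), array([ 0.2, -0. , -0.2]), 18.72)
1.3 False [1.1 0.  0.1]
1.16 False [ 2.   0.3 -0.8]
1.02 False [ 1.6  1.2 -0. ]
0.89 False [1.1 1.2 0.6]
0.75 False [1.2 2.5 0.9]
0.61 False [1.8 1.7 1.9]
0.47 False [1.4 2.1 1.7]
0.34 False [2.3 1.4 2.2]
0.2 False [1.3 1.6 2.4]
0.06 False [2.1 1.1 3.6]
True (array([547.8, 149.8, 322.3]), array([ 0.8, -0.4,  6. ]), 22.65)
(array([547.8, 149.8, 322.3]), array([-0.7, -0.6,  6.9]), 22.85)
(array([547.1, 149.5, 433. ]), array([-0.4,  0. , -0.2]), 24.48)
```

View pics/s3.png

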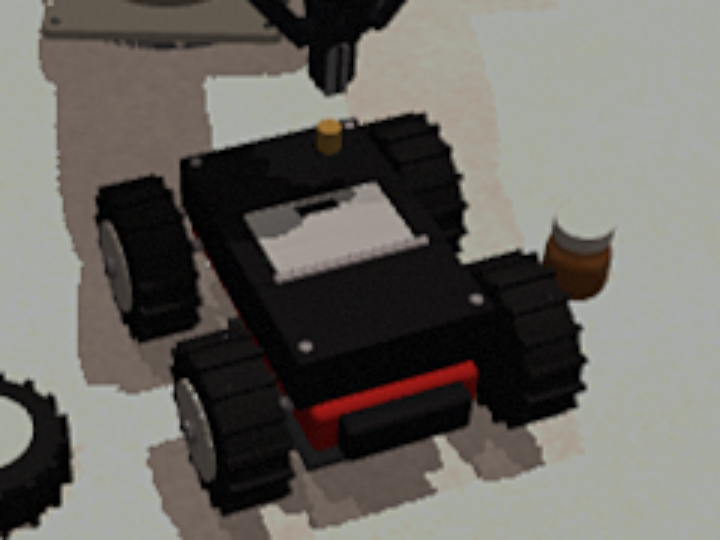

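The hatch lies flush (plate at about (335,230)) with nothing on it, and the spacer, jar and wheel are in place. The press depth matched the opening press, so I hand in.

```bash
python3 -c "
from rig import arm
print(arm.finish_job())"
```

```text
the job is handed in; nothing more can be done
None
```

The job is handed in, but it gave no verdict: the hatch sprang open, the reset button was pressed fully down and released, the hatch was pushed shut and stayed flush by itself, and the loose things looked unmoved in the last picture.

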